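# Hang the spice bin in the free notch of the galley's louvred rail

### The job

Hang the spice bin that has a hooked lip on the free place of the louvred rail, so it cannot slide about at sea: lift it over the rail, let the lip down behind it, and feel along the rail until the lip drops fully home into the empty notch; then let go. Be gentle: the rail is sprung and may be pushed down only a few millimetres (so no dropping from a height either); keep the two jars in the bin and leave the other things on the counter where they are.

Things in the scene. Friction and masses are not known exactly. Their poses are not given: they have to be found in the camera images.
- bin: the bin to hang: open grey plastic bin holding two jars, 110 mm long (x), 56 mm wide (y), 70 mm high, 4 mm walls, 0.29 to 0.41 kg in all, standing on the counter. Grip it across its width at its middle. Origin: centre of its underside, z up; its back (+x, outer face at x = 55 mm) carries the hooked lip
- bin_lip (a point): middle of the underside of the lip's bridge, at x = 61, y = 0, z = 70 mm in the bin's frame (same axes). The lip is 32 mm wide: a 5 mm thick bridge runs out from the bin's back, and a 5 mm thick tongue hangs from its end, 20 mm down, at x = 67 to 72 mm of the bin. That leaves a 12 mm gap between back and tongue, open below
- stand: stand fixed to the counter: wooden foot 150 x 380 x 12 mm, two posts, and a louvred aluminium panel 320 mm long; bins hang on its -x side, nearest the robot. Origin on the counter below the rail's centre line; x square through the rail, y along it, z up. The panel is clamped at an unreported sideways setting, so the notches may lie up to 28 mm to either side of where the stand's pose puts them
- rail (a point): point fixed to the stand (its axes) at x = 0, y = 0, on the level of the rail's plain top edge, 150 mm up. The rail is a bare upright edge 6 mm thick (x = -3 to 3 mm), free 25 mm behind, nothing above it. The free notch, 37 mm long, 8 mm deep (floor 142 mm up), has its middle anywhere from y = -28 to 28 mm from here: feel for it. The edge is plain for 90 mm on its -y side
- louvre (a joint): how far the sprung louvred panel with its rail and hung bin is pushed down, in m: 0 at rest, grows downwards, 0.012 at its stop; the springs give 1 mm per 5 N. A bin hung on it pushes it down by 0.6 to 0.8 mm (the heights given for rail, notch and louvre are at 0). More than 6 mm (30 N) is too hard
- hang (a point): point fixed to the stand (its axes) at x = -62, y = 0, z = 72 mm: the hung bin's origin is here (x +-2 mm, z +-5 mm; y as the notch is) when the lip is home, 8 mm higher on the plain edge, axes along the stand's. A lower louvre (front at x = -4.5 mm, 74 to 96 mm up) backs the bin, which leans forward up to 0.1 rad. A like bin, part of the panel, hangs in a notch 160 mm to +y of the free one
- jar_a: spice jar, 40 mm across, 64 mm high, standing in the bin; origin centre of its underside
- jar_b: the other spice jar in the bin, same size; origin centre of its underside
- plain_bin: bystander: a grey bin of the same size without lip and without jars, 110 x 56 x 70 mm, on the counter; origin centre of its underside
- mill: bystander: dark wooden pepper mill, 54 mm across, 160 mm high; origin centre of its underside
- spice_jar: bystander: jar 44 mm across, 75 mm high, on the counter; origin centre of its underside
- bowl: bystander: white bowl 120 mm across, 50 mm high; origin centre of its underside
There are look-alikes about, which are no part of the job. Of the things like the jar_a, leave any that is purple; of the rest the larger one is meant.

How it is judged (in metres and radians):
On the way, in this order (a step that is already met when the one before it is completed fails the run):
1. the bin is lifted clear, its lip above the height of the rail (height (world z) of bin_lip above 0.172 m), for 0.05 s.
2. the lip is over the rail, its tongue reaching down behind it (x of bin_lip in the frame of stand between -0.006 and 0.006 m and z of bin_lip in the frame of stand below 0.158 m), for 0.05 s.
At the end, for the whole second after the job is handed in: the bin hangs released and at rest, lip in the free notch: bridge underside 138 to 145.5 mm above the counter, within 7 mm of the rail's middle line and 36 mm of the stand's origin along it, leaning under 0.16 rad, square to the rail within 0.12 rad, both jars still down in it (z of bin_lip in the frame of stand between 0.138 and 0.1455 m and x of bin_lip in the frame of stand between -0.007 and 0.007 m and y of bin_lip in the frame of stand between -0.036 and 0.036 m and angle between bin's own z axis and vertical below 0.16 rad and angle between the y axis of bin and the y axis of stand, either way round below 0.12 rad and linear speed of bin below 0.02 m/s and horizontal distance between each of jar_a, jar_b and bin below 0.05 m and z of each of jar_a, jar_b in the frame of bin below 0.02 m); the robot touches nothing.
It fails at once if the sprung rail is pushed down by more than 6 mm (30 N) (value of joint louvre above 0.006 m).
It fails at once if the robot pushes on the stand or panel itself with more than 15 N (contact force between any of the fingers, the arm and stand above 15 N).
It fails at once if another thing on the counter is shifted by more than 30 mm (distance of any of plain_bin, mill, spice_jar, bowl from where it was at the start of the episode above 0.03 m).
It also fails if it takes over 48 s, if anything falls off the work surface, if the arm or the gripper's body presses on something with over 40 N, if the wrist force passes 120 N, or if a joint passes its speed limit or range.

### The arm

A 7-joint arm with a two-finger parallel gripper is mounted at the origin on the work surface. World frame = base frame: x ahead of the robot, y to its left, z up, the work surface at z = 0. Lengths are in m, angles in degrees, forces in N, time in s.
With the tool pointing down it reaches from about 0.35 to 0.775 m from the base axis. Payload 3.1 kg.
Tool frame: the origin (TCP) lies on the centre line of the jaws, within the pads' length; the fingertips stand 17 mm ahead of it and the grasp point (between the pads) lies 2 mm behind it (robot.tip_reach is the distance from the TCP to the fingertips, in m); z points along the fingers, y is the line along which they close (so a half turn about z gives the same grasp; the last joint's range is limited). The gripper opens to 85 mm and grips with 20 to 120 N. Pads are 22 mm wide; open, the fingers measure 114 mm over their backs; the gripper's body (76 mm by 85 mm) begins 54 mm behind the grasp point. The pads swing forward as they close: fully open they stand 13 mm farther back than shut.
Start: joints at [66.709, 17.813, 0.802, 86.603, -0.252, 75.585, -1.558], TCP at [0.196, -0.514, 0.248] pointing down, gripper open.
Joint ranges: [-154.91, 154.91], [-16.99, 109.72], [-72.82, 74.43], [7.12, 147.25], [-82.49, 262.49], [11.32, 116.49], [-174.64, 174.64]. Speed limits (degrees/s): [159.86, 159.86, 180, 180, 180, 180, 180].

### API

Orientations are given as [roll, pitch, yaw] about the fixed x, y, z axes, in that order (R = Rz(yaw) Ry(pitch) Rx(roll)).
In Python, from station import robot, fingers, vision, workorder, recognise gives the robot as it stands. Calls block until the motion is done:
- robot.move_to(position, orientation): joint-space move of the TCP to a pose.
- robot.line_to(position, orientation=None, velocity=0.15, f_stop=None): straight line of the TCP; orientation=None keeps the orientation; velocity is the mean speed in m/s. With f_stop (N) it stops when the force on the tool has changed by that much, and returns True; else False.
- robot.move_j(angles): joint-space move.
- fingers.gripper_to(opening, force=None): opening from 0.0 (shut) to 1.0 (fully open); force is the grip in N (None keeps the last); returns when the fingers have stopped.
- robot.pause(seconds).
- robot.inverse_kinematics(position, orientation): joint angles nearest the present ones, or None.
- vision.grab_frame(name): name is "scene" or "top"; returns the picture (480x640x3 uint8, red, green, blue); there is no depth.
- vision.calibration(name): a dict with "mtx" (3x3 intrinsics, pixels), "extrinsics" (4x4, takes a point from world to camera coordinates). Camera axes: x right, y up, looking along -z (the intrinsics and any distortion apply to the point x, -y, -z); pixel columns grow to the right and rows downward; lengths in m; the calibration is good to about 2 mm. A picture is of the moment at which its call begins. calibration takes no time and is no camera call.
A pose or a line that the arm cannot do raises robot.PlanningError and nothing moves.
- workorder.close_job(): hands the job in; it is judged then, once.
Trained networks look in the newest picture that a camera, given by its name, has taken for a name from the list of things; names that differ only in an ending like _2 or _b are one class to them, and where a whole thing is asked for, a point or a joint stands for the part that bears it (a point fixed in the world has none). Each returns a list of dicts, best first, with "p" (0 to 1); they miss things now and then, are a little off and sometimes report something else, mostly with a low value. They report only what shows in the picture. A call takes as long as a camera call. They do not tell look-alikes from the thing itself.
- recognise(label, camera): "rect" ([centre column, centre row, width, height] in pixels, round what is visible of it).
Readings, each from a call of its own:
- robot.current_time_s(): time.
- robot.current_joint_positions(): joint angles.
- robot.current_dq(): joint speeds.
- robot.current_joint_torque(): joint torques, N m.
- robot.current_tool_pos(): TCP position.
- robot.current_eef_rot(): TCP orientation.
- robot.current_contact_force(): force on the tool from outside, world axes, zero at the start.
- robot.current_torque(): the same for the moment, N m.
- robot.current_finger_gap(): opening from 0.0 (shut) to 1.0 (fully open).
- robot.current_gripper_force(): force on a finger pad.
Only numpy, scipy, OpenCV 4.12 (cv2) and the standard library are available. Lean on these libraries where they do the work, as an engineer would, in place of code of your own. Each camera call takes 0.05 s, during which the arm holds its last target. There are 200 camera calls.

## Working session

There is one attempt and no reset: what is moved stays moved. The work goes in short steps, each a Python script; the robot and the scene stay as the last script left them, time stands still between calls to the robot, and variables do not carry over. Pictures are saved under pics/ and viewed, at most 10 in all, crops included, and the job is handed in when it is done.

```bash
ls; mkdir -p pics; python3 - <<'E'
from station import robot, fingers, vision, workorder, recognise
import cv2,numpy as np
for n in ("scene","top"):
    im=vision.grab_frame(n); cv2.imwrite(f"pics/{n}0.png",im[:,:,::-1])
    c=vision.calibration(n); print(n,{k:(np.round(v,4).tolist() if hasattr(v,'shape') else v) for k,v in c.items()})
    for l in ("bin","stand","jar_a","plain_bin","bin_lip"):
        print(l,[(np.round(d["rect"]).tolist(),round(d["p"],2)) for d in recognise(l,n)])
print(robot.current_time_s(),robot.current_eef_rot(),robot.current_contact_force())
E
```

```text
pics
scene {'mtx': [[537.9451, 0.0, 313.3937], [0.0, 537.9451, 236.9189], [0.0, 0.0, 1.0]], 'extrinsics': [[0.5524, 0.8335, -0.0106, -0.2461], [-0.6102, 0.413, 0.6761, 0.2775], [0.5679, -0.367, 0.7367, -1.4765], [0.0, 0.0, 0.0, 1.0]]}
bin [([174.0, 315.0, 55.0, 67.0], 0.57)]
stand [([444.0, 224.0, 173.0, 171.0], 0.73), ([329.0, 193.0, 19.0, 32.0], 0.67)]
jar_a [([204.0, 281.0, 26.0, 36.0], 0.95), ([167.0, 304.0, 23.0, 32.0], 0.94), ([130.0, 323.0, 23.0, 20.0], 0.9), ([175.0, 316.0, 24.0, 19.0], 0.8)]
plain_bin [([265.0, 261.0, 58.0, 62.0], 0.94), ([456.0, 205.0, 126.0, 130.0], 0.36)]
bin_lip [([173.0, 314.0, 54.0, 65.0], 0.96)]
top {'mtx': [[449.753, 0.0, 318.5308], [0.0, 449.753, 236.9252], [0.0, 0.0, 1.0]], 'extrinsics': [[0.0032, -0.9999, -0.0121, -0.0696], [0.9952, 0.002, 0.0979, -0.5638], [-0.0979, -0.0124, 0.9951, -1.1682], [0.0, 0.0, 0.0, 1.0]]}
bin [([429.0, 260.0, 33.0, 54.0], 0.89)]
stand [([207.0, 221.0, 162.0, 80.0], 0.71)]
jar_a [([432.0, 273.0, 14.0, 13.0], 0.68), ([431.0, 253.0, 18.0, 17.0], 0.59), ([396.0, 279.0, 26.0, 11.0], 0.58), ([457.0, 280.0, 13.0, 11.0], 0.41), ([206.0, 220.0, 159.0, 81.0], 0.21)]
plain_bin [([350.0, 273.0, 36.0, 47.0], 0.66)]
bin_lip [([429.0, 259.0, 28.0, 53.0], 0.84)]
0.6 [1.79994302e+02 6.47600881e-04 2.09070085e+01] [-0.34792256  0.04372013 -0.585658  ]
```

```bash
python3 - <<'E'
import cv2
a=cv2.imread("pics/top0.png")
cv2.imwrite("pics/topc.png",cv2.resize(a[160:340,90:490],None,fx=2,fy=2,interpolation=cv2.INTER_CUBIC))
E
```

```text
(no output)
```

View pics/scene0.png

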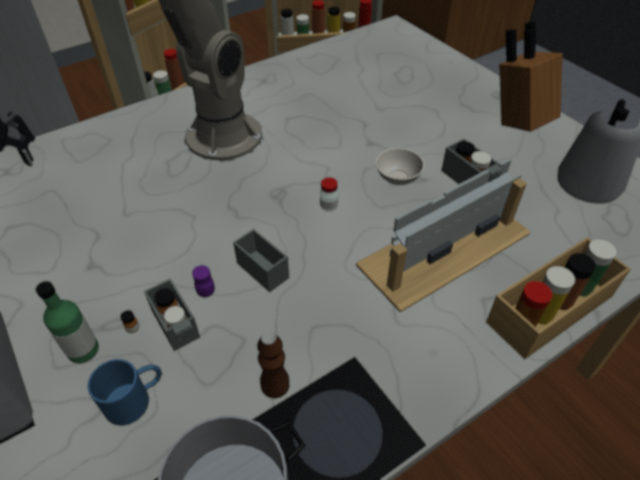

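View pics/topc.png

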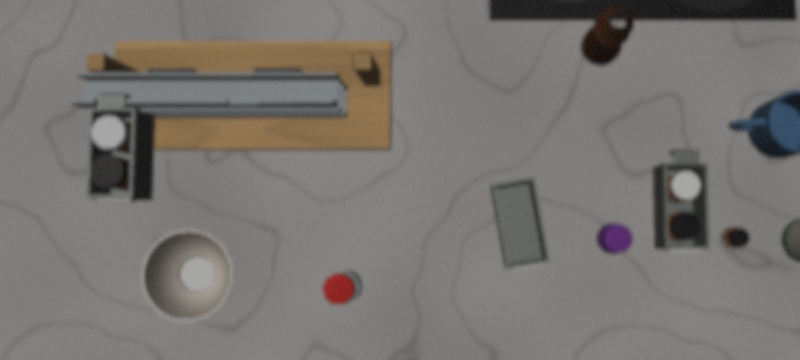

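The bin with the lip is at top px (429,260), scene px (173,314), with its lip pointing +x. The plain bin at top px (350,273) has no lip, and the bin at top px (148,237) hangs on the panel. The purple jar at top px (397,279) and the small brown jar at (458,279) are the look-alikes. Next I'll confirm with an enlarged crop and localise the bin and stand.

```bash
cat > h.py <<'E'
import numpy as np, cv2
from station import robot, fingers, vision, workorder, recognise
def cal(n):
    c=vision.calibration(n); return np.array(c["mtx"]),np.array(c["extrinsics"]),c
def proj(n,P):
    K,E,_=cal(n); P=np.atleast_2d(P); q=P@E[:3,:3].T+E[:3,3]; q=q*[1,-1,-1]; u=q@K.T; return u[:,:2]/u[:,2:]
def unproj(n,uv,z):
    K,E,_=cal(n); R,t=E[:3,:3],E[:3,3]; d=np.linalg.inv(K)@[uv[0],uv[1],1]; d=R.T@(d*[1,-1,-1]); o=-R.T@t
    return o+d*(z-o[2])/d[2]
def pose(x,y,yaw,P):
    c,s=np.cos(yaw),np.sin(yaw); P=np.atleast_2d(P); return np.c_[x+c*P[:,0]-s*P[:,1],y+s*P[:,0]+c*P[:,1],P[:,2]]
def box(x0,x1,y0,y1,z): return np.array([[x0,y0,z],[x1,y0,z],[x1,y1,z],[x0,y1,z]])
E
python3 - <<'E'
from h import *
from scipy.optimize import least_squares
print(vision.calibration("top").keys())
c=lambda u,v:(90+u/2,160+v/2)
F=[c(391,42),c(391,149),c(117,42)]
for f in F: print("foot",unproj("top",f,.012).round(4))
for f in [c(655,165),c(706,165),c(706,248),c(655,248)]: print("binrim",unproj("top",f,.07).round(4))
a=cv2.imread("pics/top0.png"); s=cv2.imread("pics/scene0.png")
# wood mask in top
hsv=cv2.cvtColor(a,cv2.COLOR_BGR2HSV); m=cv2.inRange(hsv,(8,80,60),(25,255,255)); print(np.argwhere(m[170:245,100:300]).min(0)+[170,100],np.argwhere(m[170:245,100:300]).max(0)+[170,100])
A=cv2.resize(a[225:300,405:455],None,fx=6,fy=6,interpolation=cv2.INTER_CUBIC)
B=cv2.resize(s[270:360,130:220],None,fx=5,fy=5,interpolation=cv2.INTER_CUBIC)
o=np.zeros((450,760,3),np.uint8);o[:,:300]=A;o[:,305:755]=B
cv2.imwrite("pics/crop1.png",o)
D=cv2.resize(s[150:310,350:540],None,fx=4,fy=4,interpolation=cv2.INTER_CUBIC)[:600]
cv2.imwrite("pics/crop2.png",D)
E
```

```text
dict_keys(['mtx', 'extrinsics'])
foot [0.7186 0.0226 0.012 ]
foot [0.5719 0.0211 0.012 ]
foot [0.7185 0.3981 0.012 ]
binrim [ 0.546  -0.3214  0.07  ]
binrim [ 0.5461 -0.3862  0.07  ]
binrim [ 0.4408 -0.3837  0.07  ]
binrim [ 0.4406 -0.3194  0.07  ]
[181 134] [234 284]
```

View pics/crop1.png

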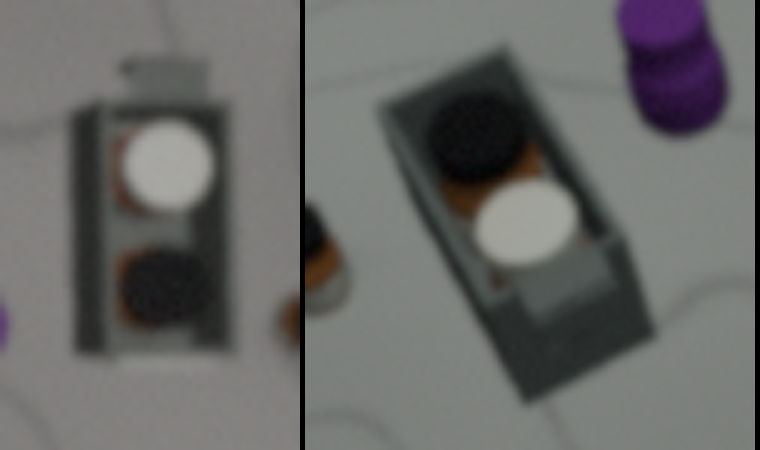

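View pics/crop2.png

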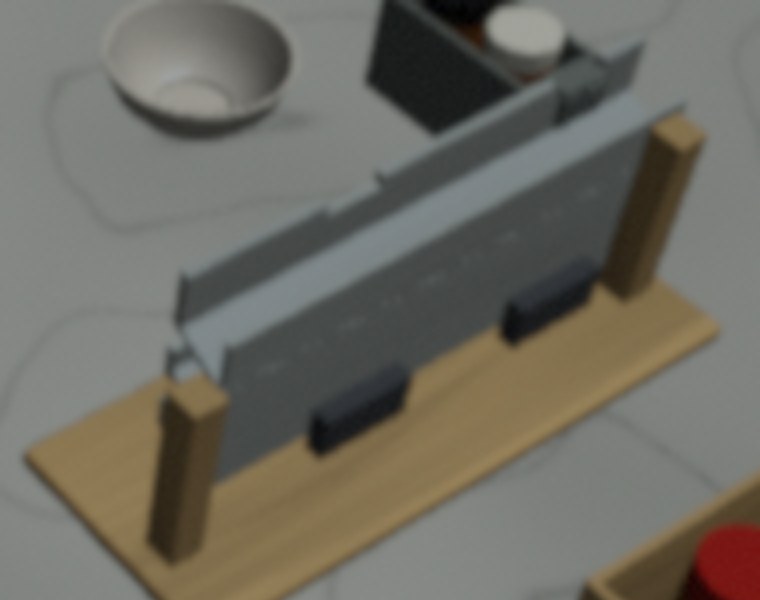

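Crop 1 confirms the bin: grey, hooked lip at top px (433,238), white-lid and black-lid jars inside, and the purple and small brown jars outside it. In crop 2 the free notch shows as a gap in the rail's top edge from about scene px (432,203) to (445,195).

```bash
python3 - <<'E'
from h import *
from scipy.optimize import least_squares
X=[(-55,-28,70),(-55,28,70),(55,28,70),(55,-28,70),(55,28,0),(55,-28,0),(72,-16,55),(72,16,55)]
px=[(145,291),(170,279),(194,317.4),(167,331),(200,337),(174.4,350.4)]
O=np.array(X[:6])/1e3; px=np.array(px)
T=np.array([(55,28,0),(-55,28,0),(55,-28,70),(-55,-28,70),(72,-16,75),(72,16,75)])/1e3
tp=np.array([(72,105),(75,352),(232,102),(232,352),(208,58),(128,58)])/6+[405,225]
f=lambda p:np.r_[(proj("scene",pose(*p,O))-px).ravel(),(proj("top",pose(*p,T))-tp).ravel()]
r=least_squares(f,[.493,-.352,0],loss="soft_l1"); print(r.x.round(4),f(r.x).reshape(-1,2).round(1).tolist())
# rail
d=lambda u,v:(350+u/4,150+v/4)
print("rail front top",[unproj("scene",d(*q),.15).round(4).tolist() for q in [(185,277),(328,210),(380,178),(640,42)]])
e=lambda u,v:(90+u/2,160+v/2)
print("rail top",[unproj("top",e(*q),.15).round(4).tolist() for q in [(75,103),(227,103),(345,103),(348,103)]])
Ft=[(75,-190,12),(-75,-190,12)];
foot_scene=[(25,455,-75,-190),(720,328,75,190)]
print([unproj("scene",d(u,v),.012).round(4).tolist() for u,v,_,_ in foot_scene])
# hung bin lip
print("hungbin",[unproj("top",e(*q),.15).round(4).tolist() for q in [(97,95),(127,95)]])
A=cv2.imread("pics/top0.png")[195:225,110:280]; cv2.imwrite("pics/rail.png",cv2.resize(A,None,fx=4.7,fy=8,interpolation=cv2.INTER_CUBIC)[:, :800])
print(robot.current_tool_pos())
E
```

```text
[ 0.4948 -0.3593 -0.0035] [[-1.6, -0.3], [0.6, -1.1], [0.3, -0.3], [-1.1, 0.5], [0.6, 0.5], [-0.7, 1.2], [-1.1, 0.8], [-1.0, 0.5], [-0.2, -0.9], [0.7, 0.8], [-0.6, -0.4], [0.1, -0.5]]
rail front top [[0.6189, 0.0799, 0.15], [0.6225, 0.1688, 0.15], [0.6198, 0.2063, 0.15], [0.6187, 0.3956, 0.15]]
rail top [[0.6126, 0.3908, 0.15], [0.6128, 0.2071, 0.15], [0.613, 0.065, 0.15], [0.613, 0.0614, 0.15]]
[[0.5772, 0.0226, 0.012], [0.7207, 0.3999, 0.012]]
hungbin [[0.6224, 0.3646, 0.15], [0.6224, 0.3283, 0.15]]
[ 0.19625676 -0.51381551  0.24834422]
```

View pics/rail.png

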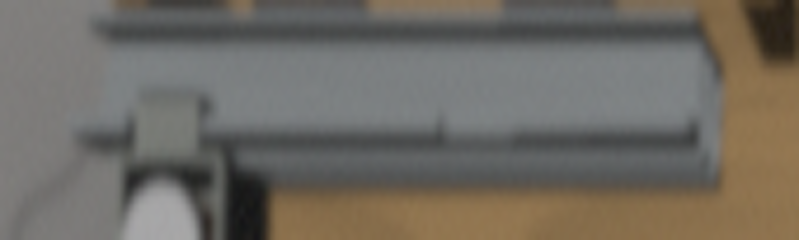

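The fit gives the bin at (0.495, -0.359) with yaw near 0. The rail is at x≈0.614 and the stand at y≈0.2105, also with yaw near 0. Both cameras put the notch middle at y≈0.1877, within the ±28 mm range, and 160 mm from the hung bin as it should be. Next is the pick.

```bash
python3 - <<'E'
from h import *
q=robot.current_joint_positions(); o=None
for yaw in (0,180):
    s=robot.inverse_kinematics([.495,-.359,.2],[180,0,yaw]); print(yaw,None if s is None else np.round(s,1))
s=robot.inverse_kinematics([.495,-.359,.2],[180,0,0]); O=[180,0,0]
if s is None or abs(s[6])>150: O=[180,0,180]
fingers.gripper_to(0.95,force=45)
robot.move_to([.495,-.359,.2],O)
robot.line_to([.495,-.359,.11],velocity=.15)
print(robot.line_to([.495,-.359,.049],velocity=.08,f_stop=6),robot.current_tool_pos())
fingers.gripper_to(0.0,force=45)
print(robot.current_finger_gap()*85,robot.current_gripper_force(),robot.current_contact_force())
robot.line_to([.495,-.359,.075],velocity=.05); robot.pause(.2)
print(robot.current_contact_force(),robot.current_finger_gap()*85,O,robot.current_time_s())
E
```

```text
0 [ 37.8  26.8  -5.1  80.6   2.4  72.7 -57.5]
180 [ 55.3  30.2 -32.3  79.8  16.2  74.7 112.3]
False [ 0.49548362 -0.35928713  0.04946374]
55.0637389997669 49.41395044326782 [ 0.49456473 -0.3763791   2.08582668]
[-0.87741409  0.10905502 -3.0420456 ] 55.09521171494233 [180, 0, 0] 4.9833
```

```bash
python3 - <<'E'
from h import *
robot.line_to([.495,-.359,.185],velocity=.12); robot.pause(.1)
for p in ([.48,-.1,.185],[.552,.1877,.185]): robot.line_to(p,velocity=.15)
robot.pause(.4)
print(robot.current_tool_pos(),robot.current_eef_rot(),robot.current_contact_force(),robot.current_time_s())
t=vision.grab_frame("top")[:,:,::-1]; s=vision.grab_frame("scene")[:,:,::-1]
cv2.imwrite("pics/t1.png",t); cv2.imwrite("pics/s1.png",s)
A=cv2.resize(t[185:245,150:290],None,fx=5,fy=5,interpolation=cv2.INTER_CUBIC)
B=cv2.resize(s[150:225,380:520],None,fx=5,fy=4,interpolation=cv2.INTER_CUBIC)
cv2.imwrite("pics/c3.png",np.vstack([A,B]))
E
```

```text
[0.55200293 0.18761468 0.18503989] [ 1.79998170e+02 -2.74336466e-03 -4.91429744e-03] [-0.02475227 -0.47265209 -3.7628593 ] 10.5583
```

View pics/c3.png

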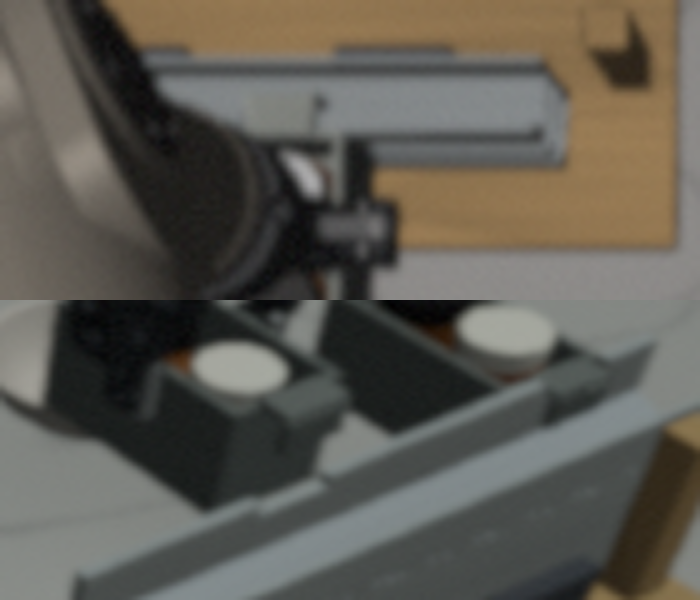

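```bash
python3 - <<'E'
from h import *
for q in [(248,95),(318,95),(325,138)]: print("lip top",unproj("top",(150+q[0]/5,185+q[1]/5),.211).round(4))
for q in [(370,133),(540,133),(370,127),(370,139)]: print("rail",unproj("top",(150+q[0]/5,185+q[1]/5),.15).round(4))
g=lambda u,v:(380+u/5,150+(v-300)/4)
for q in [(275,428),(345,400)]: print("lip tongue top edge scene z.211",unproj("scene",g(*q),.211).round(4))
for q in [(257,513),(328,478),(80,577),(540,385)]: print("rail scene",unproj("scene",g(*q),.15).round(4))
print("expect lip outer",proj("scene",[[.624,.1717,.211],[.624,.2037,.211]]).round(1), proj("top",[[.624,.1717,.211],[.624,.2037,.211]]).round(1))
E
```

```text
lip top [0.6205 0.1999 0.211 ]
lip top [0.6206 0.168  0.211 ]
lip top [0.6008 0.1643 0.211 ]
rail [0.6126 0.1577 0.15  ]
rail [0.6127 0.0758 0.15  ]
rail [0.6155 0.1578 0.15  ]
rail [0.6097 0.1576 0.15  ]
lip tongue top edge scene z.211 [0.626  0.1609 0.211 ]
lip tongue top edge scene z.211 [0.6261 0.1969 0.211 ]
rail scene [0.6235 0.1663 0.15  ]
rail scene [0.6204 0.2073 0.15  ]
rail scene [0.6186 0.0795 0.15  ]
rail scene [0.6174 0.3307 0.15  ]
expect lip outer [[438.5 179.3]
 [450.9 173.1]] [[212.  202.5]
 [198.  202.5]]
```

Measured in the same picture, the lip sits about 3 mm short of the rail in x and about 4 mm short of the notch in y. I'll correct both and lower gently.

```bash
python3 - <<'E'
from h import *
robot.line_to([.5545,.1917,.185],velocity=.05)
robot.line_to([.5545,.1917,.156],velocity=.08); robot.pause(.3)
print(robot.current_contact_force())
h=robot.line_to([.5545,.1917,.1205],velocity=.02,f_stop=4)
print(h,robot.current_tool_pos(),robot.current_contact_force(),robot.current_torque(),robot.current_time_s())
E
```

```text
[-0.21906502  0.88220834 -3.44800828]
False [0.55467983 0.19180593 0.12097133] [-1.43644582 -0.97075952  0.75043302] [-0.10660452  0.08217036 -0.01149207] 13.65
```

```bash
python3 - <<'E'
from h import *
h=robot.line_to([.5545,.1917,.1195],velocity=.01,f_stop=3)
print(h,robot.current_tool_pos(),robot.current_contact_force(),robot.current_finger_gap()*85)
t=vision.grab_frame("top")[:,:,::-1]; s=vision.grab_frame("scene")[:,:,::-1]
A=cv2.resize(t[185:245,150:290],None,fx=5,fy=5,interpolation=cv2.INTER_CUBIC)
B=cv2.resize(s[150:225,380:520],None,fx=5,fy=4,interpolation=cv2.INTER_CUBIC)
cv2.imwrite("pics/c4.png",np.vstack([A,B]))
E
```

```text
False [0.55477024 0.1918065  0.12016726] [-2.39144341 -1.08410169  3.93136745] 55.20309061039637
```

View pics/c4.png

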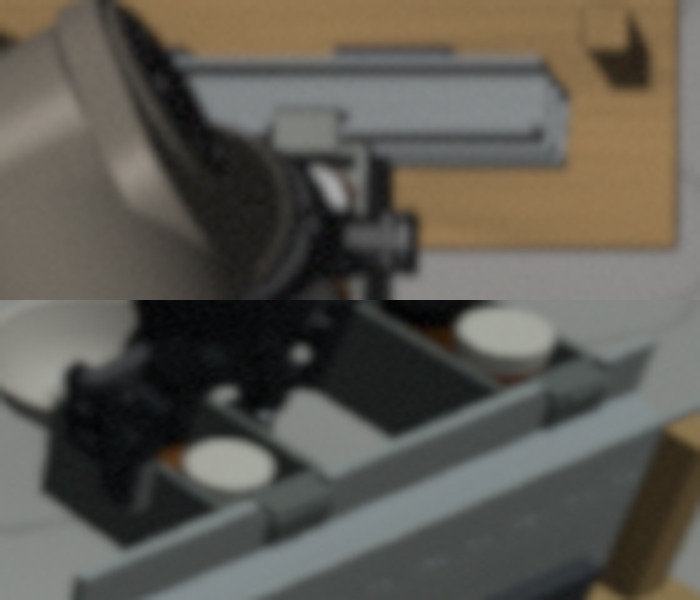

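The picture shows the lip seated flush in the notch, spanning scene crop (260–330, 480–530), with the tongue behind the rail just like the neighbouring hung bin. Now I'll release and retreat.

```bash
python3 - <<'E'
from h import *
robot.line_to([.5545,.1917,.1203],velocity=.01)
fingers.gripper_to(0.95); robot.pause(.3)
print(robot.current_finger_gap(),robot.current_contact_force())
print(robot.line_to([.5545,.1917,.26],velocity=.06,f_stop=4))
robot.line_to([.40,.10,.30],velocity=.15); robot.pause(.5)
t=vision.grab_frame("top")[:,:,::-1]; s=vision.grab_frame("scene")[:,:,::-1]
A=cv2.resize(t[185:250,130:290],None,fx=4.375,fy=4.375,interpolation=cv2.INTER_CUBIC)
B=cv2.resize(s[150:225,380:520],None,fx=5,fy=4,interpolation=cv2.INTER_CUBIC)
cv2.imwrite("pics/c5.png",np.vstack([A,B])); print(robot.current_time_s())
E
```

```text
0.9541367718208625 [ 0.10035512  0.71182843 -0.42431836]
False
19.375
```

View pics/c5.png

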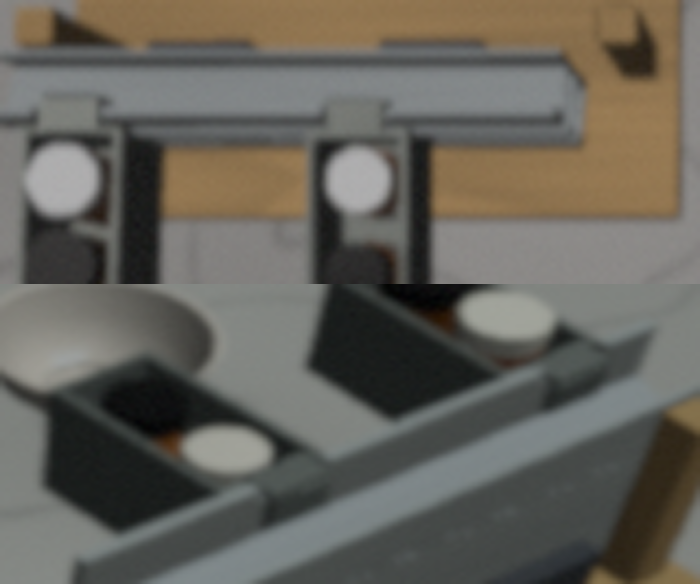

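The bin hangs level and square, its lip sitting in the notch like its neighbour's (top crop (355,110), scene crop (290,480)). Both jars are inside and the gripper is clear.

```bash
python3 -c "
from station import workorder; print(workorder.close_job())"
```

```text
the job is handed in; nothing more can be done
None
```

The lipped bin hangs in the free notch with both jars inside, released and clear of the gripper; I handed the job in at about 19 s, and no verdict was returned.

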